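# Unlock the guard of a marking fixture and strike a maker's mark

### The arm

A 6-joint arm with a two-finger parallel gripper is mounted at the origin on the work surface. World frame = base frame: x ahead of the robot, y to its left, z up, the work surface at z = 0. Lengths are in m, angles in degrees, forces in N, time in s.
With the tool pointing down it reaches from about 0.375 to 0.925 m from the base axis. Payload 5.7 kg.
Tool frame: the origin (TCP) lies at the very end of the fingers, on their centre line; the grasp point (between the pads) lies manip.pinch_z behind it (manip.pinch_z is the distance from the TCP to the grasp point, in m); z points along the fingers, y is the line along which they close (so a half turn about z gives the same grasp; the last joint's range is limited). The gripper opens to 85 mm and grips with 20 to 120 N. Pads are 22 mm wide; open, the fingers measure 114 mm over their backs; the gripper's body (76 mm by 85 mm) begins 54 mm behind the grasp point. The pads swing forward as they close: fully open they stand 13 mm farther back than shut.
Start: joints at [-70.25, 20.558, 86.54, -0, 72.909, -6.595], TCP at [0.266, -0.538, 0.231] pointing down, gripper open.
Joint ranges: [-170.27, 170.27], [-57.76, 135], [12.27, 136.19], [-55.21, 235.2], [11.17, 155.16], [-170.74, 170.74]. Speed limits (degrees/s): [136.94, 136.94, 180, 180, 180, 180].

### API

Orientations are given as [roll, pitch, yaw] about the fixed x, y, z axes, in that order (R = Rz(yaw) Ry(pitch) Rx(roll)).
In Python, from rig import telemetry, viewer, order, manip gives the robot as it stands.
- The arm moves only by the shell command python3 -m handwheel 'ROWS' [FORCE]. ROWS is a JSON object of lists of equal length, an entry for each row: "hand": the opening, from -1 (shut) to 1 (fully open), so that 0 is half open; "dp": the shift along the tool's x, y, z in m, a list of three; "yaw": the turn about the tool's z in rad. In form: {"hand": [hand, ...], "dp": [[tx, ty, tz], ...], "yaw": [yaw, ...]}. A call has 1 to 8 rows; each row shifts and turns the commanded pose from where the row before left it, along the tool's axes as they then stand; what a row does not reach is not made up. A row lasts 1/12 s, in which the tool goes at most 41.7 mm and 7.16 degrees, less where a joint would pass 70% of its speed; a pose out of reach is approached as far as the arm can. A call is refused whole if a number of a shift passes 0.0417 or a number of a turn 0.125, either way. A call with a gripper value outside its range is refused whole. The fingers move at their own pace and stop on an object; FORCE is the grip in N (left out, the last holds). Time passes only in rows, so rows that do not move let the fingers close. It gives the time, the measured TCP pose, the force, the opening and the grip force at its end, in the units of the state.
- telemetry.get_state(): the state, without advancing time (a new reading comes with each control period).
- viewer.snapshot(name): name is "scene" or "top"; returns (picture, depth): 480x640x3 uint8, red, green, blue; 480x640 float32, m along the optical axis (not along the pixel's ray), 0 where there is no reading.
- viewer.camera_params(name): a dict with "vertical_fov" (degrees; the focal length in pixels is half the picture's height over the tangent of half this angle, whatever the lens; pixels are square), "cx", "cy" (the principal point, pixels), "R" (3x3) and "t" (3): a world point X has camera coordinates R X + t. Camera axes: x right, y down, z forward; pixel columns grow to the right and rows downward; lengths in m; the calibration is good to about 2 mm. A picture is of the moment at which its call begins. camera_params takes no time and is no camera call.
- order.finish_job(): hands the job in; it is judged then, once.
The state is a dict: "t": time; "joints": joint angles; "qd": joint speeds; "effort": joint torques, N m; "position": TCP position; "ee_rot": TCP orientation; "contact_force": force on the tool from outside, world axes, zero at the start; "moment": the same for the moment, N m; "width": finger opening in m; "finger_force": force on a finger pad.
Only numpy, scipy, OpenCV 4.12 (cv2) and the standard library are available. Lean on these libraries where they do the work, as an engineer would, in place of code of your own. Each camera call takes 0.05 s, during which the arm holds its last target. There are 200 camera calls.

### The job

Open the yellow guard of the marking fixture: pull its orange-knobbed lock bat outward along its length, flip it over to the other side while it is out, and let it drop home in its lock there. Then take the red-collared die, set it squarely inside the circle scribed on the brass tag, press straight down so that the sprung anvil sinks about 6 mm (never to its 10 mm stop), hold it for a second, lift it straight off without sliding, and stand it upright again on the rack spot it came from. Leave the other dies, the mandrel and the jar undisturbed.

Things in the scene. Friction and masses are not known exactly. Their poses are not given: they have to be found in the camera images.
- fixture: green marking fixture bolted to the bench: base 150 mm (its x) by 180 mm (its y) by 30 mm high, origin at the centre of its underside, own z up. Lock bat at its +y end, anvil with brass tag at its -y end.
- guard (a joint): slide of the yellow guard, m: 0 over the tag, 0.060 pushed back to the fixture's +x, tag uncovered. A plate 58 by 59 mm, 4 mm thick, top 62 mm above the bench, between steel rails that stand 64 mm above the bench each side of the anvil. Only the bat moves it: 0.075 m per rad of bat swing.
- bat_pivot (a point): the point the lock bat swings about, 50 mm above the bench, between two dark steel cheeks (56 mm in the fixture's x, 48 mm over all in its y, tops 72 mm above the bench). The swing axis is the fixture's y. Frame parallel to the fixture's.
- bat_grip (a point): centre of the orange paddle knob of the lock bat: 16 mm thick along the swing axis, 24 mm wide, 32 mm long along the bat, on a stem 10 mm thick; 64 mm from the pivot while the bat is in. Its z axis points outward along the bat, y is the swing axis. Pinch its flat sides along the swing axis, fingers along the bat; best lean the fingers with the bat as it swings, or it creeps in the grip.
- bat (a joint): swing of the lock bat, rad: 0 leaning 0.4 rad from upright to the fixture's -x (guard shut), 0.8 leaning 0.4 rad to its +x (guard open). Locked at either end while the bat is in; it can swing only while it is pulled out by 8 mm or more, and drops in only within about 0.05 rad of either end.
- bat_pull (a joint): how far the bat is pulled outward along its length, m: 0 in (home), 0.012 at its stop. A spring draws it in with about 2.5 N at 0 and 5 N at the stop.
- mark (a point): centre of the scribed circle (34 mm in diameter, dot in the middle) on the top face of the brass tag, 53 mm above the bench while not pressed. The tag, 46 by 44 mm, is fixed on the anvil and sinks with it. It lies at x = -30 mm, y = -45 mm in the fixture's frame. Frame parallel to the fixture's.
- anvil (a joint): how far the sprung anvil is pressed down, m: 0 up, 0.010 at its stop. It takes about 3 N to start moving, then 1.5 N more per mm (12 N at 6 mm), and springs back up.
- rack: flat aluminium die rack fixed on the bench, 210 mm (its x) by 70 mm (its y), 12 mm high, origin at the centre of its underside. The three dies stand on it in a row along its x, 65 mm apart, each on a dark round spot; which die stands on which spot varies.
- die_red_center (a point): steel marking die, 85 mm tall, 180 g nominal: round shank 18 mm in diameter above a foot 26 mm in diameter and 14 mm high with a flat marking face beneath; bright red collar and red top. This point is on its axis half-way up, 42.5 mm above its face; z along the axis. This is the die to use.
- die_red: the red die again; origin at the centre of its marking face, 42.5 mm below point die_red_center
- die_blue_center (a point): the same kind of die with blue collar and top; not to be disturbed. Point half-way up (42.5 mm above its face).
- die_green_center (a point): the same kind of die with green collar and top; not to be disturbed. Point half-way up (42.5 mm above its face).
- mandrel_center (a point): loose steel ring mandrel standing on the bench, a slim cone 160 mm tall on a foot 52 mm in diameter; not to be disturbed. Point half-way up.
- jar_center (a point): loose closed amber jar standing on the bench, 54 mm in diameter, 75 mm tall; not to be disturbed. Point half-way up.
Things that resemble listed ones, but are neither listed nor needed, are in the scene too. Of the things that look like the fixture, take the one that is farthest from the robot's base at the start.

How it is judged:
By the outcome, as a careful person would: the job done as asked, in the order asked, and still so for the second after the job is handed in, with the robot touching nothing.
It also fails if it takes over 72 s, if anything falls off the work surface, if the arm or the gripper's body presses on something with over 40 N, if the wrist force passes 120 N, or if a joint passes its speed limit or range.

## Working session

There is one attempt and no reset: what is moved stays moved. The work goes in short steps, Python scripts to look and compute and a shell command to move; the robot and the scene stay as the last step left them, time stands still between calls to the robot, and variables do not carry over. Pictures are saved under pics/ and viewed, at most 12 in all, crops included, and the job is handed in when it is done.

```bash
ls; mkdir -p pics
python3 - <<'E'
from rig import telemetry, viewer, order, manip
import cv2,numpy as np
print(manip.pinch_z,[a for a in dir(manip) if a[0]!='_'])
print(telemetry.get_state())
for n in("scene","top"):
    im,d=viewer.snapshot(n); cv2.imwrite(f"pics/{n}0.png",im[:,:,::-1]); np.save(f"pics/{n}0.npy",d); print(n,viewer.camera_params(n))
E
```

```text
pics
0.0187 ['Unreachable', 'pinch_z']
{'t': 0.0, 'joints': array([-7.02512353e+01,  2.05983294e+01,  8.66010402e+01,  3.73414259e-04,
        7.29072113e+01, -6.59574600e+00]), 'qd': array([-0.03820666,  0.07022235,  0.14531622, -0.01041012,  0.02827946,
        0.07075026]), 'effort': array([ 2.83005989e-03, -5.27613044e+01, -2.78617412e+01,  1.76977364e-04,
        1.34138094e-02, -6.27077803e-07]), 'position': array([ 0.26601071, -0.53703592,  0.23043585]), 'ee_rot': array([-1.79894166e+02, -1.25965895e-02,  2.63443890e+01]), 'contact_force': array([ 0.23819191, -0.52859244, -0.11404782]), 'moment': array([-0.01151286,  0.0112952 , -0.00903612]), 'finger_force': 0.0, 'width': 0.08595986941485992}
scene {'vertical_fov': 44.61733820416267, 'cx': 321.9846255570439, 'cy': 231.2515509363954, 'R': array([[-0.43743496,  0.8991722 ,  0.01183245],
       [ 0.4954847 ,  0.25198534, -0.83126308],
       [-0.75043025, -0.35776074, -0.55575326]]), 't': array([ 0.23861583, -0.16588424,  1.60697792])}
top {'vertical_fov': 50.8473264400984, 'cx': 327.5995895182916, 'cy': 238.5779511694373, 'R': array([[ 0.01316076, -0.99966133, -0.02245058],
       [-0.98464613, -0.009048  , -0.17432765],
       [ 0.17406548,  0.02440016, -0.98443173]]), 't': array([0.0039897 , 0.546692  , 0.97019027])}
```

View pics/scene0.png

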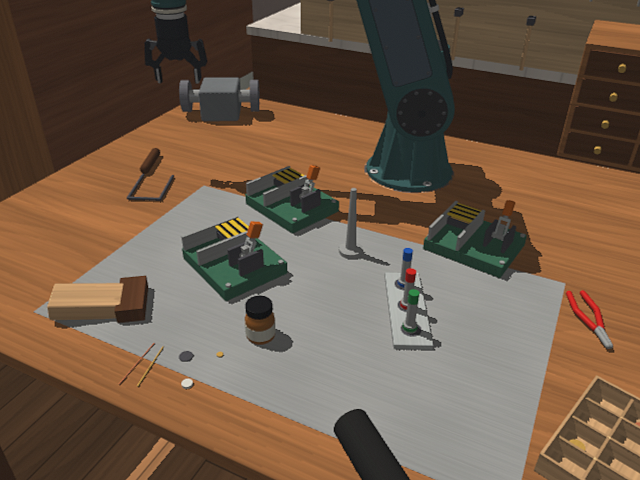

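View pics/top0.png

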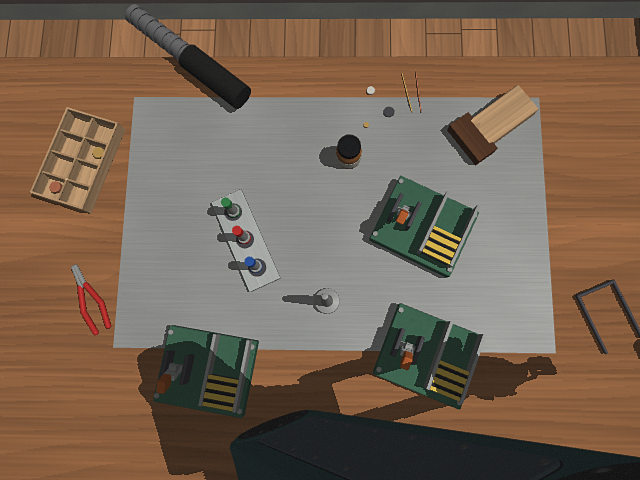

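The fixture to use is the far one, at about (425,225) in top, with its bat knob at (403,215) and guard at (440,245). The red die is the middle one on the rack, (240,235).

```bash
cat > h.py <<'E'
import numpy as np,cv2
from rig import viewer,telemetry
def cloud(name,d):
    c=viewer.camera_params(name);f=240/np.tan(np.radians(c["vertical_fov"])/2)
    v,u=np.mgrid[:480,:640]
    P=np.stack([(u-c["cx"])/f*d,(v-c["cy"])/f*d,d],-1)
    return (P-c["t"])@np.array(c["R"])
def ray(name,u,v,z):
    c=viewer.camera_params(name);f=240/np.tan(np.radians(c["vertical_fov"])/2);R=np.array(c["R"])
    o=-R.T@c["t"];r=R.T@np.array([(u-c["cx"])/f,(v-c["cy"])/f,1]);return o+r*(z-o[2])/r[2]
def load(name,tag):
    im=cv2.imread(f"pics/{name}{tag}.png");d=np.load(f"pics/{name}{tag}.npy")
    return cv2.cvtColor(im,cv2.COLOR_BGR2HSV),cloud(name,d),d
def snap(name,tag):
    im,d=viewer.snapshot(name);cv2.imwrite(f"pics/{name}{tag}.png",im[:,:,::-1]);np.save(f"pics/{name}{tag}.npy",d)
    return load(name,tag)
def hue(H,lo,hi,s=100,v=60):
    h=H[...,0].astype(int);return ((h>=lo)&(h<=hi) if lo<=hi else (h>=lo)|(h<=hi))&(H[...,1]>s)&(H[...,2]>v)
E
python3 - <<'E'
from h import *
for n in("top","scene"):
    H,P,d=load(n,"0"); print(n,"valid",(d>0).mean())
    X,Y,Z=P[...,0],P[...,1],P[...,2]
    print(" bench z",np.percentile(Z[(d>0)&(abs(X-.65)<.15)&(abs(Y)<.3)],[5,25,50]))
    near=(X>.45)&(X<.78)&(Y<0)&(Y>-.4)
    m=hue(H,60,95,80,25)&(d>0)&(abs(Z-.03)<.006)
    k,l,st,cc=cv2.connectedComponentsWithStats(m.astype(np.uint8))
    for i in range(1,k):
        if st[i,4]>400:
            q=P[l==i];r=cv2.minAreaRect((q[:,:2]*1000).astype(np.float32));print(" green",st[i],np.median(q[:,2]).round(4),r)
    for nm,a in dict(red=(174,5),blue=(108,125),grn=(45,80),orange=(6,16),yel=(20,32)).items():
        m=hue(H,*a,140,90)&(d>0)&(Z>.04)&(Z<.16)&(X>.3)
        k,l,st,cc=cv2.connectedComponentsWithStats(m.astype(np.uint8))
        for i in range(1,k):
            if st[i,4]>25: q=P[l==i];print(" ",nm,st[i],q.mean(0).round(4),q.max(0).round(4),q.min(0).round(4))
    m=(d>0)&(abs(Z-.012)<.004)&(H[...,1]<60)&(X>.45)&(Y>.05)
    k,l,st,cc=cv2.connectedComponentsWithStats(m.astype(np.uint8))
    for i in range(1,k):
        if st[i,4]>300: q=P[l==i];print(" rack",st[i],cv2.minAreaRect((q[:,:2]*1000).astype(np.float32)))
E
```

```text
top valid 0.99595703125
 bench z [-0.00228875 -0.00019462  0.00151399]
 green [ 370  176   82  100 2918] 0.0299 ((580.3399658203125, -187.32376098632812), (178.43072509765625, 149.9192657470703), 64.26327514648438)
 green [435 198  38  39 791] 0.0301 ((597.7432861328125, -247.26004028320312), (55.45923614501953, 65.37242126464844), 64.60042572021484)
 green [ 373  304   88  105 3070] 0.0305 ((319.7613525390625, -191.00778198242188), (179.10028076171875, 148.28526306152344), 68.91952514648438)
 green [441 325  37  45 867] 0.0306 ((336.31451416015625, -251.126220703125), (53.30986022949219, 73.7398681640625), 68.90042877197266)
 green [ 153  326   90   92 2289] 0.0306 ((283.3083801269531, 249.33587646484375), (178.40074157714844, 149.17391967773438), 80.89948272705078)
 green [213 335  36  43 961] 0.0305 ((311.9682922363281, 201.338623046875), (56.72111511230469, 77.44442749023438), 80.26390838623047)
  red [232 226  11  10  82] [0.5526 0.1841 0.0956] [0.5614 0.1942 0.1015] [0.545  0.1764 0.078 ]
  blue [245 257  11   9  77] [0.4929 0.1575 0.0964] [0.5008 0.1667 0.1014] [0.4849 0.1495 
[... 2086 characters left out ...]
2  0.1291] [ 0.5652 -0.1453  0.1006]
  orange [245 314  13  12  68] [ 0.7565 -0.0392  0.05  ] [ 0.7612 -0.0237  0.0618] [ 0.749  -0.0535  0.0431]
  yel [228 219  18  13  86] [ 0.5234 -0.2155  0.0622] [ 0.5378 -0.1881  0.0661] [ 0.5024 -0.2421  0.0589]
  yel [236 218  13  11  37] [ 0.513  -0.2084  0.0653] [ 0.5869 -0.1436  0.1168] [ 0.4964 -0.2337  0.0589]
  yel [221 222  18  13  88] [ 0.5395 -0.2233  0.0621] [ 0.5538 -0.1967  0.0656] [ 0.5229 -0.2503  0.0591]
  yel [215 225  16  13  75] [ 0.5554 -0.2299  0.0625] [ 0.5712 -0.2058  0.0669] [ 0.5407 -0.2542  0.0596]
 rack [ 384  272   49   76 1842] ((551.98486328125, 183.08847045898438), (213.011474609375, 70.80599975585938), 25.29128074645996)
```

```bash
cat >> h.py <<'E'
C=np.array([.5815,-.187]);A=np.radians(-25.7);RF=np.array([[np.cos(A),-np.sin(A)],[np.sin(A),np.cos(A)]])
def fix2w(x,y): return C+RF@np.array([x,y])
def to(x,y,z,psi=None):
    s=telemetry.get_state();p=s["position"];w=np.radians(s["ee_rot"][2]);q=w if psi is None else np.radians(psi)
    d=np.array([x,y,z])-p
    dp=[d[0]*np.cos(q)+d[1]*np.sin(q),d[0]*np.sin(q)-d[1]*np.cos(q),-d[2]]
    t=(w-q+np.pi)%(2*np.pi)-np.pi
    print("dp(after turn)",np.round(dp,4),"yaw rad",round(t,3),"pos",p.round(4),s["ee_rot"].round(1),"F",s["contact_force"].round(1),"w",round(s["width"],4),"ff",round(s["finger_force"],1),"t",s["t"])
E
python3 - <<'E'
from h import *
for n in("top","scene"):
    H,P,d=load(n,"0")
    m=hue(H,4,18,130,60)&(d>0)&(P[...,2]>.07)&(np.hypot(P[...,0]-.583,P[...,1]+.134)<.06)
    q=P[m].copy();q[:,:2]=(q[:,:2]-C)@RF
    print(n,len(q),"min",np.percentile(q,2,0).round(4),"max",np.percentile(q,98,0).round(4))
    f=P.copy();f[...,:2]=(f[...,:2]-C)@RF
    m=(d>0)&(abs(f[...,2]-.072)<.004)&(H[...,1]<90)&(abs(f[...,0])<.05)&(f[...,1]>0)&(f[...,1]<.09)
    q=f[m];print(" cheek",len(q),np.percentile(q,3,0).round(4),np.percentile(q,97,0).round(4))
    m=hue(H,20,32,140,90)&(d>0)&(abs(f[...,2]-.062)<.006)&(f[...,1]<.0)&(f[...,1]>-.09)&(abs(f[...,0])<.075)
    q=f[m];print(" guard",len(q),np.percentile(q,1,0).round(4),np.percentile(q,99,0).round(4))
to(.583,-.134,.19,-25.7)
E
```

```text
top 116 min [-0.0403  0.0416  0.108 ] max [-0.0111  0.0566  0.1288]
 cheek 223 [-0.0262  0.0258  0.0684] [0.025  0.0728 0.0754]
 guard 543 [-0.0583 -0.0742  0.0578] [-0.0017 -0.0173  0.0657]
scene 191 min [-0.0362  0.0426  0.0963] max [-0.0092  0.0563  0.1275]
 cheek 217 [-0.0227  0.0237  0.0684] [0.028  0.0715 0.0754]
 guard 284 [-0.0582 -0.0782  0.0591] [ 0.0006 -0.0235  0.0656]
dp(after turn) [ 0.1108 -0.5007  0.0405] yaw rad 0.908 pos [ 0.266  -0.5371  0.2305] [-179.9   -0.    26.3] F [-0.   0.5 -0. ] w 0.0852 ff 0.0 t 0.1
```

```bash
python3 -m handwheel '{"hand":[1,1,1,1,1,1,1,1],"dp":[[0,0,0],[0,0,0],[0,0,0],[0,0,0],[0,0,0],[0,0,0],[0,0,0],[0,0,0]],"yaw":[0.1135,0.1135,0.1135,0.1135,0.1135,0.1135,0.1135,0.1135]}' 40
python3 -m handwheel '{"hand":[1,1,1,1,1,1,1,1],"dp":[[0.009,-0.035,0],[0.009,-0.035,0],[0.009,-0.035,0],[0.009,-0.035,0],[0.009,-0.035,0],[0.009,-0.035,0],[0.009,-0.035,0],[0.009,-0.035,0]],"yaw":[0,0,0,0,0,0,0,0]}'
python3 -m handwheel '{"hand":[1,1,1,1,1,1,1,1],"dp":[[0.006,-0.035,0],[0.006,-0.035,0],[0.006,-0.035,0.01],[0.006,-0.035,0.01],[0.006,-0.035,0.01],[0.006,-0.035,0.01],[0,0,0],[0,0,0]],"yaw":[0,0,0,0,0,0,0,0]}'
python3 -c "
from h import *
x,y=fix2w(-.0245,.049);print(x,y);to(x,y,.0903,-25.7)"
```

```text
t: 0.77
position: [0.2661, -0.5373, 0.2308]
ee_rot: [-180.0, 0.0, -26.0]
contact_force: [0.0, 0.6, -0.3]
width: 0.0855
finger_force: 0.0
t: 1.43
position: [0.4531, -0.3148, 0.231]
ee_rot: [-180.0, 0.0, -25.7]
contact_force: [0.8, -0.3, -0.2]
width: 0.0852
finger_force: 0.0
t: 2.1
position: [0.5759, -0.1409, 0.1901]
ee_rot: [180.0, 0.1, -25.5]
contact_force: [-0.2, 0.1, 1.0]
width: 0.0854
finger_force: 0.0
0.5806729081223985 -0.13222257838282267
dp(after turn) [ 0.0005 -0.0099  0.0998] yaw rad 0.004 pos [ 0.5759 -0.1409  0.1901] [ 1.80e+02  1.00e-01 -2.55e+01] F [-0.2  0.1  1. ] w 0.0854 ff 0.0 t 2.1
```

```bash
python3 -m handwheel '{"hand":[1,1,0.4,0,0,0,0,0],"dp":[[0,-0.01,0.02],[0,0,0.02],[0,0,0.02],[0,0,0.02],[0.0005,0,0.01],[0,0,0.01],[0,0,0],[0,0,0]],"yaw":[0,0,0,0,0,0,0,0]}' 60
python3 -c "
from h import *
to(.5807,-.1322,.0903,-25.7)
H,P,d=snap('scene','1');cv2.imwrite('pics/c1.png',cv2.resize(cv2.imread('pics/scene1.png')[150:310,160:340],None,fx=3,fy=3))"
```

```text
t: 2.77
position: [0.5806, -0.1346, 0.0915]
ee_rot: [180.0, 0.0, -25.7]
contact_force: [-0.3, 0.2, 0.5]
width: 0.0426
finger_force: 0.0
dp(after turn) [-0.001  -0.0022  0.0012] yaw rad -0.0 pos [ 0.5806 -0.1346  0.0915] [180.    0.  -25.7] F [-0.3  0.2  0.5] w 0.0426 ff 0.0 t 2.7667
```

View pics/c1.png

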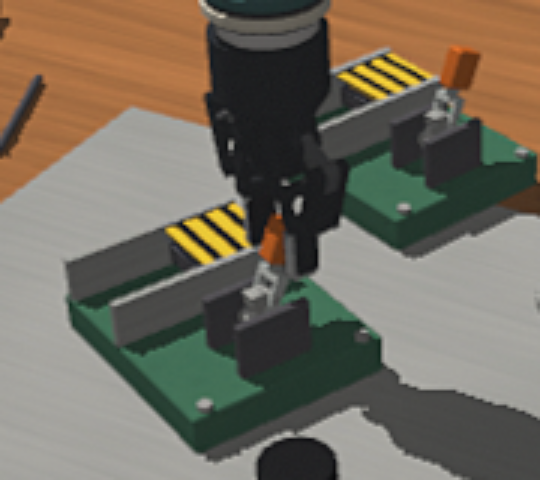

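The crop shows the orange knob between the two fingers, crop position (275,240). I'll close on it now.

```bash
python3 -m handwheel '{"hand":[-0.4,-0.8,-1,-1,-1,-1],"dp":[[-0.001,-0.002,0],[0,0,0],[0,0,0],[0,0,0],[0,0,0],[0,0,0]],"yaw":[0,0,0,0,0,0]}' 60
python3 -c "
from h import *
to(.5807,-.1322,.0903,-25.7)"
```

```text
t: 3.32
position: [0.581, -0.1324, 0.0925]
ee_rot: [180.0, -0.1, -25.7]
contact_force: [-2.5, -2.2, 6.2]
width: 0.015
finger_force: 59.1
dp(after turn) [-0.0004 -0.0001  0.0022] yaw rad 0.001 pos [ 0.581  -0.1324  0.0925] [ 1.80e+02 -1.00e-01 -2.57e+01] F [-2.5 -2.2  6.2] w 0.015 ff 59.1 t 3.3167
```

```bash
python3 -m handwheel '{"hand":[-1,-1,-1,-1,-1,-1],"dp":[[-0.001,0,-0.0025],[-0.0012,0,-0.0025],[-0.0012,0,-0.0025],[-0.0012,0,-0.0028],[0,0,0],[0,0,0]],"yaw":[0,0,0,0,0,0]}'
python3 -c "
from h import *
to(.5807,-.1322,.0903,-25.7)"
```

```text
t: 3.82
position: [0.5773, -0.1305, 0.1019]
ee_rot: [180.0, -0.1, -25.7]
contact_force: [1.9, -5.4, -3.6]
width: 0.015
finger_force: 58.5
dp(after turn) [0.0038 0.0001 0.0116] yaw rad 0.001 pos [ 0.5773 -0.1305  0.1019] [ 1.80e+02 -1.00e-01 -2.57e+01] F [ 1.9 -5.4 -3.6] w 0.015 ff 58.5 t 3.8167
```

```bash
python3 -m handwheel '{"hand":[-1,-1,-1,-1,-1,-1,-1,-1],"dp":[[0.0036,0,-0.0014],[0.0036,0,-0.0012],[0.0037,0,-0.001],[0.0037,0,-0.0009],[0.0038,0,-0.0007],[0.0038,0,-0.0005],[0.0038,0,-0.0003],[0.0038,0,-0.0001]],"yaw":[0,0,0,0,0,0,0,0]}'
python3 -c "
from h import *
p=telemetry.get_state()['position'];print((p[:2]-C)@RF,p[2])
to(.5807,-.1322,.0903,-25.7)
H,P,d=snap('scene','2');cv2.imwrite('pics/c2.png',cv2.resize(cv2.imread('pics/scene2.png')[150:310,160:340],None,fx=3,fy=3))"
```

```text
t: 4.48
position: [0.5983, -0.1408, 0.1054]
ee_rot: [179.9, 0.7, -25.7]
contact_force: [-5.8, -0.1, -5.5]
width: 0.0154
finger_force: 58.4
[-0.00488172  0.04889187] 0.10538967957885136
dp(after turn) [-0.0196 -0.0001  0.0151] yaw rad 0.0 pos [ 0.5983 -0.1408  0.1054] [179.9   0.7 -25.7] F [-5.8 -0.1 -5.5] w 0.0154 ff 58.4 t 4.4833
```

View pics/c2.png

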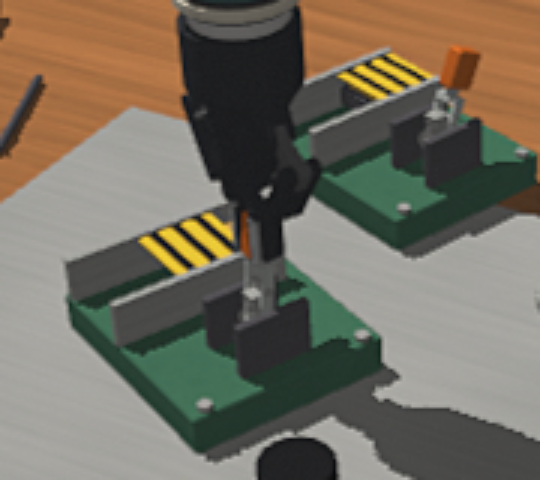

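The bat is about upright in the crop (245,240) and the guard is half open. I'll lift slightly and continue the arc.

```bash
python3 -m handwheel '{"hand":[-1,-1],"dp":[[0,0,-0.002],[0.0,0,0]],"yaw":[0,0]}'
python3 -m handwheel '{"hand":[-1,-1,-1,-1,-1,-1,-1,-1],"dp":[[0.0038,0,0.0001],[0.0038,0,0.0003],[0.0038,0,0.0005],[0.0038,0,0.0007],[0.0037,0,0.0009],[0.0037,0,0.001],[0.0036,0,0.0012],[0.0036,0,0.0014]],"yaw":[0,0,0,0,0,0,0,0]}'
python3 -m handwheel '{"hand":[-1,-1,-1],"dp":[[0.0,0,0],[0.0,0,0],[0,0,0]],"yaw":[0,0,0]}'
python3 -c "
from h import *
p=telemetry.get_state()['position'];print((p[:2]-C)@RF,p[2])
to(.5807,-.1322,.0903,-25.7)"
```

```text
t: 4.7
position: [0.5986, -0.141, 0.1076]
ee_rot: [179.9, 0.6, -25.7]
contact_force: [-6.4, -1.0, -5.8]
width: 0.0156
finger_force: 58.5
t: 5.37
position: [0.6252, -0.1537, 0.1015]
ee_rot: [179.9, 0.7, -25.7]
contact_force: [-8.6, 0.9, -1.8]
width: 0.015
finger_force: 58.5
t: 5.62
position: [0.6257, -0.154, 0.1017]
ee_rot: [179.9, 0.6, -25.7]
contact_force: [-6.8, -0.6, -2.3]
width: 0.015
finger_force: 58.5
[0.02556714 0.04888423] 0.10170336153788827
dp(after turn) [-0.0501 -0.0001  0.0114] yaw rad 0.001 pos [ 0.6257 -0.154   0.1017] [179.9   0.6 -25.7] F [-6.8 -0.6 -2.3] w 0.015 ff 58.5 t 5.6167
```

```bash
python3 -m handwheel '{"hand":[-1,-1,-1,-1,-1],"dp":[[0.003,0,0.0008],[0.003,0,0.001],[0,0,0],[0,0,0],[0,0,0]],"yaw":[0,0,0,0,0]}'
cat > g.py <<'E'
from h import *;import sys
p=telemetry.get_state()['position'];print((p[:2]-C)@RF,p[2])
to(.5807,-.1322,.0903,-25.7)
for n in("top","scene"):
    H,P,d=snap(n,sys.argv[1]);f=P.copy();f[...,:2]=(f[...,:2]-C)@RF
    m=hue(H,20,32,140,90)&(d>0)&(abs(f[...,2]-.062)<.006)&(f[...,1]<.0)&(f[...,1]>-.09)&(abs(f[...,0])<.095)
    q=f[m];print(" guard",len(q),np.percentile(q,1,0).round(4),np.percentile(q,99,0).round(4)) if len(q) else 0
    m=hue(H,4,18,130,60)&(d>0)&(f[...,2]>.07)&(abs(f[...,1]-.049)<.02)&(abs(f[...,0])<.08)
    q=f[m]
    if len(q): print(" knob",len(q),np.percentile(q,2,0).round(4),np.percentile(q,98,0).round(4))
E
python3 g.py 3
```

```text
t: 6.03
position: [0.6309, -0.1565, 0.0999]
ee_rot: [179.9, 0.6, -25.7]
contact_force: [-6.3, -1.1, -2.1]
width: 0.0149
finger_force: 58.6
[0.03124071 0.04889505] 0.09989071118252563
dp(after turn) [-0.0557 -0.0001  0.0096] yaw rad 0.001 pos [ 0.6309 -0.1565  0.0999] [179.9   0.6 -25.7] F [-6.3 -1.1 -2.1] w 0.0149 ff 58.6 t 6.0333
 guard 288 [-0.0019 -0.0784  0.0593] [ 0.0559 -0.0226  0.0657]
 knob 56 [0.0113 0.0317 0.1068] [0.0718 0.0554 0.3788]
```

```bash
python3 -m handwheel '{"hand":[-1,-1,-1,-1,-1],"dp":[[0.003,0,0.001],[0.003,0,0.0015],[0,0,0],[0,0,0],[0,0,0]],"yaw":[0,0,0,0,0]}'
python3 g.py 4
```

```text
t: 6.55
position: [0.6354, -0.1586, 0.0973]
ee_rot: [179.9, 0.7, -25.6]
contact_force: [-10.0, 1.2, -0.1]
width: 0.0153
finger_force: 58.6
[0.03624061 0.04890627] 0.0972665452791748
dp(after turn) [-0.0607 -0.0001  0.007 ] yaw rad 0.001 pos [ 0.6354 -0.1586  0.0973] [179.9   0.7 -25.6] F [-10.    1.2  -0.1] w 0.0153 ff 58.6 t 6.55
 guard 287 [ 0.0041 -0.0784  0.0591] [ 0.0603 -0.0241  0.0647]
 knob 62 [0.0158 0.0313 0.1054] [0.078  0.0555 0.3532]
```

```bash
python3 -m handwheel '{"hand":[-1,-1,-1,-1,-1,-1],"dp":[[-0.0009,0,0.0025],[-0.0009,0,0.0025],[-0.0009,0,0.0025],[-0.0009,0,0.0025],[0,0,0],[0,0,0]],"yaw":[0,0,0,0,0,0]}'
python3 g.py 5; cv=1; python3 -c "
import cv2;cv2.imwrite('pics/c5.png',cv2.resize(cv2.imread('pics/scene5.png')[150:310,160:340],None,fx=3,fy=3))"
```

```text
t: 7.15
position: [0.6343, -0.1581, 0.0907]
ee_rot: [179.9, 0.4, -25.6]
contact_force: [-11.6, 1.2, 16.5]
width: 0.0155
finger_force: 61.3
[0.03502262 0.04890088] 0.09065456682576732
dp(after turn) [-0.0595 -0.0001  0.0004] yaw rad 0.001 pos [ 0.6343 -0.1581  0.0907] [179.9   0.4 -25.6] F [-11.6   1.2  16.5] w 0.0155 ff 61.3 t 7.15
 guard 293 [ 0.0037 -0.0792  0.059 ] [ 0.0611 -0.0229  0.0647]
 knob 62 [0.0136 0.0306 0.098 ] [0.0747 0.0632 0.3532]
```

View pics/c5.png

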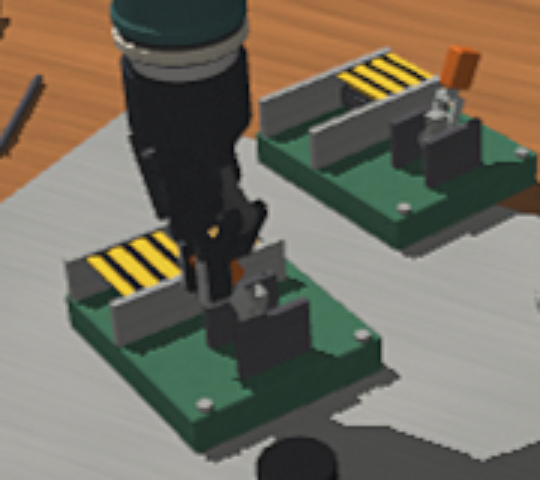

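The guard is fully back, with its stripes at crop (130,265), and the bat leans over to the other side. The 16 N upward force says it bottomed out. Releasing it.

```bash
python3 -m handwheel '{"hand":[0,0.6,1,1,1,1,1,1],"dp":[[0,0,0],[0,0,0],[0,0,0],[0,0,0],[0,0,-0.02],[0,0,-0.03],[0,0,-0.03],[0,0,-0.02]],"yaw":[0,0,0,0,0,0,0,0]}'
python3 -m handwheel '{"hand":[1,1,1,1],"dp":[[-0.0,0.0,-0.01],[0.0,-0.04,0],[0,-0.04,0],[0,-0.04,0]],"yaw":[0,0,0,0]}'
python3 g.py 6;python3 -c "
from h import *
to(.551,.184,.18,25.2)"
```

```text
t: 7.92
position: [0.639, -0.1595, 0.1918]
ee_rot: [-180.0, -0.1, -25.7]
contact_force: [1.2, -0.2, 0.6]
width: 0.0855
finger_force: 0.0
t: 8.25
position: [0.6901, -0.0504, 0.1989]
ee_rot: [-180.0, 0.0, -25.8]
contact_force: [-0.5, 0.4, -0.5]
width: 0.0855
finger_force: 0.0
[0.03860427 0.17012161] 0.19890430550844707
dp(after turn) [-0.0631  0.1211  0.1086] yaw rad -0.002 pos [ 0.6901 -0.0504  0.1989] [-180.     0.   -25.8] F [-0.5  0.4 -0.5] w 0.0855 ff 0.0 t 8.25
 guard 536 [-0.0008 -0.0743  0.0574] [ 0.0564 -0.0175  0.0661]
 knob 17 [0.0193 0.0415 0.1184] [0.038  0.0454 0.1287]
 guard 306 [-0.0013 -0.0789  0.0586] [ 0.0575 -0.0233  0.0654]
 knob 196 [0.011  0.0399 0.0972] [0.039  0.0565 0.1283]
dp(after turn) [-0.0296 -0.2674  0.0183] yaw rad -0.883 pos [ 0.6916 -0.0453  0.1983] [-179.8    0.   -25.4] F [-0.7 -0.6  0.3] w 0.0851 ff 0.0 t 8.35
```

```bash
python3 -m handwheel '{"hand":[1,1,1,1,1,1,1,1],"dp":[[0,-0.02,0],[0,-0.02,0],[0,-0.02,0],[0,-0.02,0],[0,-0.02,0],[0,-0.02,0],[0,0,0],[0,0,0]],"yaw":[-0.11,-0.11,-0.11,-0.11,-0.11,-0.11,-0.11,-0.113]}'
python3 g.py 7;python3 -c "
from h import *
to(.551,.184,.18,25.2)
a=cv2.imread('pics/top7.png')[165:285,355:485];b=cv2.imread('pics/scene7.png')[200:305,175:295]
cv2.imwrite('pics/c7.png',cv2.hconcat([cv2.resize(a,(400,400),interpolation=2),cv2.resize(b,(400,400),interpolation=2)]))"
```

```text
t: 9.02
position: [0.7093, 0.0662, 0.198]
ee_rot: [-179.9, 0.1, 25.3]
contact_force: [0.1, 0.2, 0.0]
width: 0.0853
finger_force: 0.0
[0.00540068 0.28357794] 0.19798199741202563
dp(after turn) [-0.0299  0.2345  0.1077] yaw rad 0.891 pos [0.7093 0.0662 0.198 ] [-1.799e+02  1.000e-01  2.530e+01] F [0.1 0.2 0. ] w 0.0853 ff 0.0 t 9.0167
 guard 543 [-0.0012 -0.0744  0.0574] [ 0.0563 -0.0174  0.0658]
 knob 150 [0.0077 0.0416 0.1019] [0.0372 0.056  0.1295]
 guard 307 [ 0.0003 -0.0789  0.0593] [ 0.0574 -0.0234  0.0651]
 knob 196 [0.0118 0.0394 0.0965] [0.0389 0.0569 0.1281]
dp(after turn) [-0.0928 -0.1751  0.0182] yaw rad -0.003 pos [0.7095 0.065  0.1982] [-1.8e+02  1.0e-01  2.5e+01] F [-0.4  0.9 -0.2] w 0.0856 ff 0.0 t 9.1167
```

View pics/c7.png

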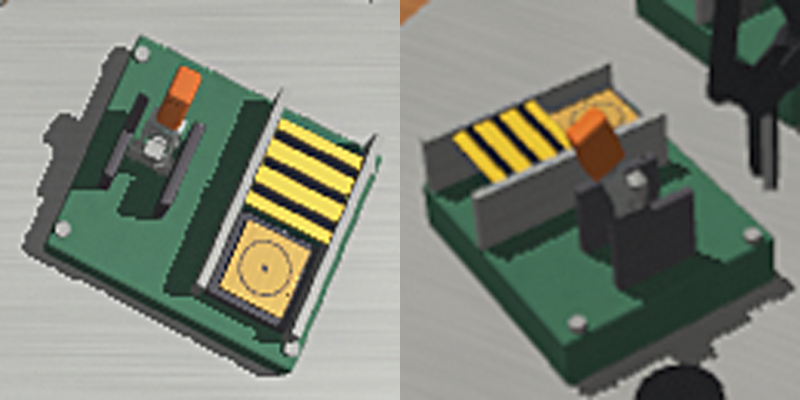

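Tag uncovered, with the circle's dot at top pixel about (440.8,245.0). The bat leans to the fixture's +x, with its knob as low as it was at the start, so it is home. Next, refine the mark and die positions.

Run:
```python
from h import *
print("nom",fix2w(-.03,-.045),"dot",ray("top",440.8,245.05,.053))
for n in("top","scene"):
    H,P,d=load(n,"7");f=P.copy();f[...,:2]=(f[...,:2]-C)@RF
    m=(d>0)&(abs(f[...,2]-.053)<.005)&hue(H,12,25,80,90)&(abs(f[...,0]+.03)<.035)&(abs(f[...,1]+.045)<.03)
    q=f[m];print(n,len(q),np.percentile(q,1,0).round(4),np.percentile(q,99,0).round(4))
    m=hue(H,174,5,140,90)&(d>0)&(abs(P[...,2]-.0955)<.007)&(np.hypot(P[...,0]-.551,P[...,1]-.184)<.03)
    q=P[m];print("red top",len(q),((q.max(0)+q.min(0))/2).round(4),q.mean(0).round(4))
    k=m.astype(np.uint8);ys,xs=np.nonzero(k);print((xs.min(),xs.max(),ys.min(),ys.max()))
```

```text
nom [ 0.53495303 -0.21453869] dot [ 0.53472159 -0.21574588  0.053     ]
top 481 [-0.0524 -0.0672  0.0487] [-0.0066 -0.0243  0.0574]Traceback (most recent call last):
  File "<stdin>", line 8, in <module>
    return umr_maximum(a, axis, None, out, keepdims, initial, where)
ValueError: zero-size array to reduction operation maximum which has no identity
```

```bash
python3 -m handwheel '{"hand":[1,1,1,1,1,1,1,1],"dp":[[-0.0155,-0.029,0],[-0.0155,-0.029,0],[-0.0155,-0.029,0],[-0.0155,-0.029,0],[-0.0155,-0.029,0.0],[-0.0155,-0.03,0.018],[0,0,0.0],[0,0,0]],"yaw":[0,0,0,0,0,0,0,0]}'
python3 -c "
from h import *
to(.551,.184,.0513,25.2)
H,P,d=snap('scene','8');cv2.imwrite('pics/c8.png',cv2.resize(cv2.imread('pics/scene8.png')[170:360,320:500],None,fx=3,fy=3))"
```

```text
t: 9.78
position: [0.5493, 0.1848, 0.18]
ee_rot: [-179.9, 0.2, 24.8]
contact_force: [1.1, 0.7, 1.1]
width: 0.0852
finger_force: 0.0
dp(after turn) [0.0012 0.0014 0.1287] yaw rad -0.006 pos [0.5493 0.1848 0.18  ] [-179.9    0.2   24.8] F [1.1 0.7 1.1] w 0.0852 ff 0.0 t 9.7833
```

View pics/c8.png

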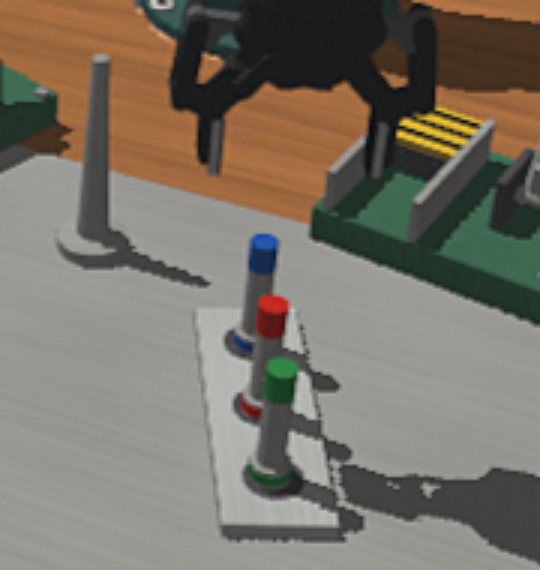

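The open gripper stands above the red die, whose top is at crop (272,304), scene pixel (410.5,271). The other dies are clear of it.

```bash
python3 -c "
from h import *
H,P,d=load('scene','8')
m=hue(H,174,5,140,60)&(d>0)&(P[...,2]>.07)&(np.hypot(P[...,0]-.551,P[...,1]-.184)<.04)
ys,xs=np.nonzero(m);uc=(xs.min()+xs.max())/2;print(xs.min(),xs.max(),ys.min(),ys.max())
w=(xs.max()-xs.min()+1);c=viewer.camera_params('scene');
import math
for v in (ys.min()+w*.556/2-.5,):print(ray('scene',uc,v,.097))
to(.551,.184,.0513,25.2)
"
python3 -m handwheel '{"hand":[1,1,1,1,1,1,1,1],"dp":[[0.0005,0.0014,0.02],[0,0,0.025],[0,0,0.025],[0,0,0.025],[0,0,0.02],[0,0,0.013],[0,0,0],[0,0,0]],"yaw":[0,0,0,0,0,0,0,0]}' 50; python3 -c "
from h import *
to(.551,.184,.0513,25.2)"
```

```text
405 415 268 282
[0.55108067 0.18128404 0.097     ]
dp(after turn) [-7.000e-04  1.000e-04  1.296e-01] yaw rad -0.007 pos [0.5516 0.1844 0.1809] [180.    0.   24.8] F [ 0.4 -0.9 -0. ] w 0.0854 ff 0.0 t 9.8333
t: 10.5
position: [0.5541, 0.1826, 0.0529]
ee_rot: [-180.0, 0.0, 24.8]
contact_force: [1.5, 0.3, 0.7]
width: 0.0856
finger_force: 0.0
dp(after turn) [-0.0022 -0.0026  0.0016] yaw rad -0.008 pos [0.5541 0.1826 0.0529] [-180.     0.    24.8] F [1.5 0.3 0.7] w 0.0856 ff 0.0 t 10.5
```

```bash
python3 -m handwheel '{"hand":[0.4,0,-0.3,-0.4,-0.45,-0.5,-0.6,-0.7],"dp":[[-0.0026,-0.0017,0.001],[0,0,0],[0,0,0],[0,0,0],[0,0,0],[0,0,0],[0,0,0],[0,0,0]],"yaw":[0,0,0,0,0,0,0,0]}' 50
python3 -m handwheel '{"hand":[-1,-1,-1,-1],"dp":[[0,0,0],[0,0,0],[0,0,0],[0,0,0]],"yaw":[0,0,0,0]}' 50
python3 -c "
from h import *
to(.551,.183,.0513,25.2)
H,P,d=snap('scene','9')
m=hue(H,174,5,140,60)&(d>0)&(P[...,2]>.07)&(np.hypot(P[...,0]-.551,P[...,1]-.184)<.04)
ys,xs=np.nonzero(m)
if len(xs): print(xs.min(),xs.max(),ys.min(),ys.max())
"
```

```text
t: 11.17
position: [0.5503, 0.184, 0.0528]
ee_rot: [180.0, -0.0, 24.9]
contact_force: [-0.6, -0.9, 4.4]
width: 0.0166
finger_force: 48.6
t: 11.5
position: [0.5503, 0.184, 0.0528]
ee_rot: [180.0, -0.0, 24.9]
contact_force: [-0.4, -0.2, 6.0]
width: 0.0168
finger_force: 48.6
dp(after turn) [0.0002 0.0012 0.0015] yaw rad -0.005 pos [0.5503 0.184  0.0528] [180.   -0.   24.9] F [-0.4 -0.2  6. ] w 0.0168 ff 48.6 t 11.5
406 416 269 282
```

```bash
python3 -m handwheel '{"hand":[-1,-1,-1,-1,-1,-1,-1,-1],"dp":[[0,0,-0.005],[0,0,-0.01],[0,0,-0.025],[0,0,-0.03],[0,0,-0.03],[0,0,-0.02],[0,0,-0.01],[0,0,0]],"yaw":[0,0,0,0,0,0,0,0]}' 60
python3 -c "
from h import *
to(.535,-.215,.18)"
```

```text
t: 12.22
position: [0.5516, 0.1843, 0.1851]
ee_rot: [179.9, -0.3, 24.9]
contact_force: [1.0, 0.6, -2.3]
width: 0.0167
finger_force: 58.5
dp(after turn) [-0.1833  0.3552  0.0051] yaw rad 0.0 pos [0.5516 0.1843 0.1851] [179.9  -0.3  24.9] F [ 1.   0.6 -2.3] w 0.0167 ff 58.5 t 12.2167
```

```bash
python3 -m handwheel '{"hand":[-1,-1,-1,-1,-1,-1,-1,-1],"dp":[[-0.005,0.01,0],[-0.01,0.02,0],[-0.015,0.03,0],[-0.017,0.032,0],[-0.017,0.032,0],[-0.017,0.032,0],[-0.017,0.032,0],[-0.017,0.032,0]],"yaw":[0,0,0,0,0,0,0,0]}'
python3 -m handwheel '{"hand":[-1,-1,-1,-1,-1,-1,-1,-1],"dp":[[-0.017,0.032,0],[-0.017,0.032,0],[-0.015,0.03,0],[-0.011,0.023,0],[-0.008,0.018,0],[0,0,0.01],[0,0,0.01],[0,0,0]],"yaw":[0,0,0,0,0,0,0,0]}'
cat > l.py <<'E'
from h import *;import sys
to(.535,-.215,.115)
H,P,d=snap('scene',sys.argv[1]);cv2.imwrite(f'pics/c{sys.argv[1]}.png',cv2.resize(cv2.imread(f'pics/scene{sys.argv[1]}.png')[130:280,150:300],None,fx=4,fy=4,interpolation=2))
E
python3 l.py 10
```

```text
t: 12.88
position: [0.536, -0.066, 0.1801]
ee_rot: [-179.8, 0.2, 24.9]
contact_force: [0.8, 0.6, -1.1]
width: 0.0168
finger_force: 58.7
t: 13.55
position: [0.5304, -0.2136, 0.1583]
ee_rot: [-179.6, 0.3, 24.9]
contact_force: [-0.9, 0.2, -2.4]
width: 0.0167
finger_force: 58.7
dp(after turn) [0.0036 0.0032 0.0433] yaw rad 0.0 pos [ 0.5304 -0.2136  0.1583] [-179.6    0.3   24.9] F [-0.9  0.2 -2.4] w 0.0167 ff 58.7 t 13.55
```

View pics/c10.png

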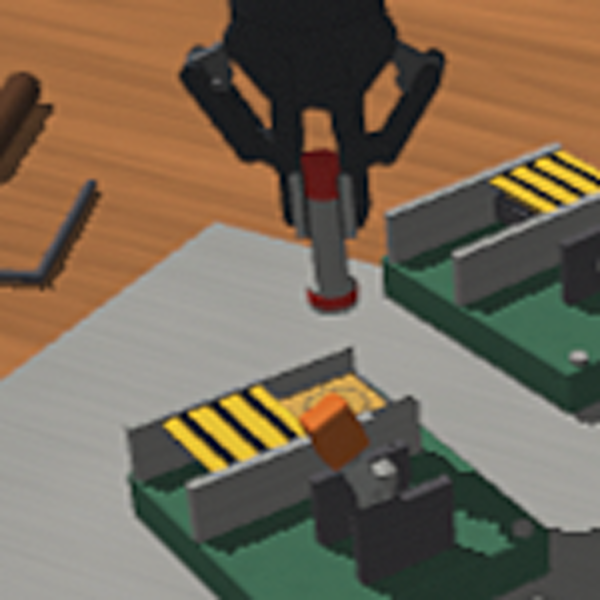

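The die hangs above the tag, with its foot at crop (332,295), and looks upright. Now correct the position, lower it and measure the foot against the circle.

```bash
python3 -m handwheel '{"hand":[-1,-1,-1,-1,-1],"dp":[[0.0036,0.0032,0.015],[0,0,0.015],[0,0,0],[0,0,0],[0,0,0]],"yaw":[0,0,0,0,0]}'
cat > l2.py <<'E'
from h import *;import sys
s=telemetry.get_state();print(s["position"].round(4),s["contact_force"].round(1));tz=s["position"][2]
for n in("scene","top"):
    H,P,d=snap(n,sys.argv[1])
    m=hue(H,170,6,110,40)&(d>0)&(np.hypot(P[...,0]-.535,P[...,1]+.215)<.05)&(P[...,2]>.04)&(P[...,2]<.3)
    k,l,st,cc=cv2.connectedComponentsWithStats(m.astype(np.uint8),connectivity=8)
    for i in range(1,k):
        if st[i,4]>8:
            q=P[l==i];x=st[i];u=x[0]+(x[2]-1)/2;zm=q[:,2].mean()
            ax=ray(n,u,cc[i][1],zm);c=viewer.camera_params(n);o=-np.array(c["R"]).T@c["t"];h=ax[:2]-o[:2];h/=np.linalg.norm(h)
            print(n,x,"z rel tcp",(q[:,2].min()-tz).round(4),(q[:,2].max()-tz).round(4),"surf",ax.round(4),"view dir",h.round(3),"mean",q.mean(0).round(4))
E
python3 l2.py 11
```

```text
t: 14.02
position: [0.5382, -0.2158, 0.1327]
ee_rot: [-180.0, 0.0, 25.0]
contact_force: [-0.3, -0.1, -1.3]
width: 0.0166
finger_force: 58.7
[ 0.5382 -0.2158  0.1327] [-0.3 -0.1 -1.3]
scene [223 180  10  13 108] z rel tcp 0.0237 0.0517 surf [ 0.5455 -0.2141  0.171 ] view dir [-0.809 -0.588] mean [ 0.5454 -0.2138  0.171 ]
scene [225 214  12   6  36] z rel tcp -0.0387 -0.0269 surf [ 0.5493 -0.2108  0.0999] view dir [-0.809 -0.588] mean [ 0.5489 -0.21    0.0999]
```

```bash
python3 -m handwheel '{"hand":[-1,-1,-1,-1,-1,-1],"dp":[[-0.0036,-0.0021,0.01],[0,0,0.01],[0,0,0.009],[0,0,0],[0,0,0],[0,0,0]],"yaw":[0,0,0,0,0,0]}'
python3 l2.py 12; python3 -c "
import cv2;a=cv2.imread('pics/scene12.png')[165:255,175:295];cv2.imwrite('pics/c12.png',cv2.resize(a,None,fx=6,fy=6,interpolation=2))"
```

```text
t: 14.62
position: [0.5343, -0.2162, 0.1034]
ee_rot: [-180.0, -0.0, 24.9]
contact_force: [-0.5, -0.6, -1.7]
width: 0.0166
finger_force: 58.7
[ 0.5343 -0.2162  0.1034] [-0.5 -0.6 -1.7]
scene [225 192  10  12 102] z rel tcp 0.0249 0.0522 surf [ 0.5418 -0.2143  0.142 ] view dir [-0.81  -0.587] mean [ 0.5415 -0.2138  0.142 ]
scene [226 225  13   5  24] z rel tcp -0.0353 -0.0273 surf [ 0.5452 -0.2122  0.0717] view dir [-0.81  -0.587] mean [ 0.5447 -0.2112  0.0717]
```

View pics/c12.png

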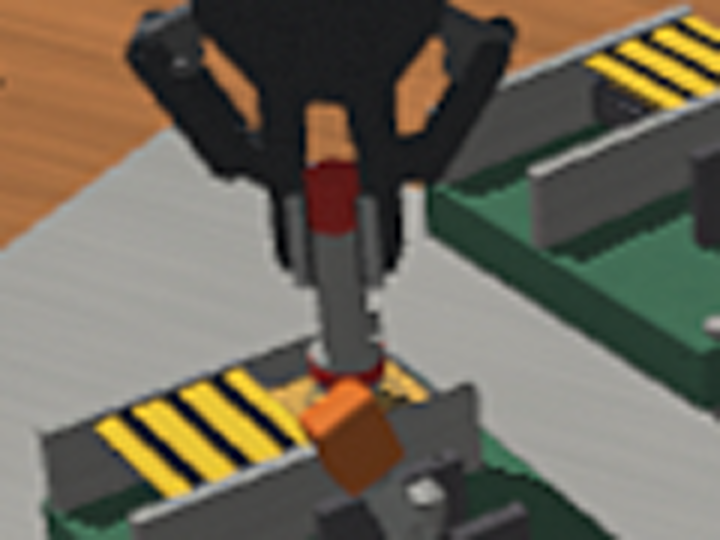

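```bash
python3 -c "
from h import *
print(ray('scene',232.9,228,.053))
H,P,d=load('scene','7');f=P.copy();f[...,:2]=(f[...,:2]-C)@RF
m=(d>0)&(abs(f[...,2]-.053)<.005)&hue(H,12,25,80,90)&(abs(f[...,0]+.03)<.035)&(abs(f[...,1]+.045)<.035)
q=f[m];print(len(q),np.percentile(q,1,0).round(4),np.percentile(q,99,0).round(4))
a=cv2.imread('pics/scene7.png')[212:248,212:260];cv2.imwrite('pics/c13.png',cv2.resize(a,None,fx=14,fy=14,interpolation=2))
"
```

```text
[ 0.52411322 -0.22533027  0.053     ]
143 [-0.0562 -0.0781  0.0483] [-0.0058 -0.0348  0.0568]
```

View pics/c13.png

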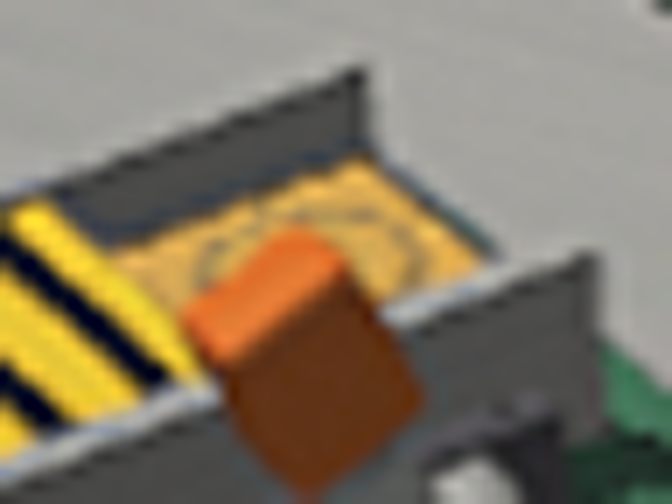

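```bash
python3 -c "
from h import *
print(ray('scene',233.6,230.6,.053))
to(.5343,-.2162,.0938)"
```

```text
[ 0.5319652  -0.21842145  0.053     ]
dp(after turn) [-0.0001 -0.0002  0.0099] yaw rad 0.0 pos [ 0.5345 -0.2164  0.1037] [180.   -0.   24.9] F [ 0.3  0.5 -2. ] w 0.0169 ff 58.7 t 14.7167
```

```bash
python3 -m handwheel '{"hand":[-1,-1,-1,-1,-1,-1],"dp":[[-0.0011,-0.0017,0],[0,0,0],[0,0,0],[0,0,0.003],[0,0,0.003],[0,0,0]],"yaw":[0,0,0,0,0,0]}' 80
python3 -c "
from h import *
to(.535,-.215,.0938)"
python3 -m handwheel '{"hand":[-1,-1,-1,-1,-1,-1],"dp":[[0,0,0.002],[0,0,0.002],[0,0,0.002],[0,0,0.001],[0,0,0],[0,0,0]],"yaw":[0,0,0,0,0,0]}'
python3 -c "
from h import *
to(.535,-.215,.0878)"
```

```text
t: 15.22
position: [0.5319, -0.2148, 0.0966]
ee_rot: [-179.9, 0.0, 24.9]
contact_force: [0.4, -0.3, -1.4]
width: 0.0162
finger_force: 78.0
dp(after turn) [0.0027 0.0015 0.0028] yaw rad 0.0 pos [ 0.5319 -0.2148  0.0966] [-179.9    0.    24.9] F [ 0.4 -0.3 -1.4] w 0.0162 ff 78.0 t 15.2167
t: 15.72
position: [0.5325, -0.2151, 0.0908]
ee_rot: [180.0, -0.0, 24.9]
contact_force: [-1.6, 0.4, 4.9]
width: 0.0163
finger_force: 78.7
dp(after turn) [0.0024 0.001  0.003 ] yaw rad 0.0 pos [ 0.5325 -0.2151  0.0908] [180.   -0.   24.9] F [-1.6  0.4  4.9] w 0.0163 ff 78.7 t 15.7167
```

```bash
python3 -m handwheel '{"hand":[-1,-1,-1,-1,-1,-1],"dp":[[0,0,0.001],[0,0,0.001],[0,0,0.001],[0,0,0.0004],[0,0,0],[0,0,0]],"yaw":[0,0,0,0,0,0]}'
python3 -c "
from h import *
to(.535,-.215,.0878)"
```

```text
t: 16.22
position: [0.5325, -0.2151, 0.0879]
ee_rot: [180.0, -0.0, 24.9]
contact_force: [-3.2, 2.3, 9.1]
width: 0.0163
finger_force: 79.2
dp(after turn) [0.0023 0.001  0.0001] yaw rad 0.0 pos [ 0.5325 -0.2151  0.0879] [180.   -0.   24.9] F [-3.2  2.3  9.1] w 0.0163 ff 79.2 t 16.2167
```

```bash
python3 -m handwheel '{"hand":[-1,-1,-1,-1,-1,-1,-1,-1],"dp":[[0,0,0.0004],[0,0,0],[0,0,0],[0,0,0],[0,0,0],[0,0,0],[0,0,0],[0,0,0]],"yaw":[0,0,0,0,0,0,0,0]}'
python3 -m handwheel '{"hand":[-1,-1,-1,-1,-1,-1,-1,-1],"dp":[[0,0,0],[0,0,0],[0,0,0],[0,0,0],[0,0,0],[0,0,0],[0,0,0],[0,0,0]],"yaw":[0,0,0,0,0,0,0,0]}'
python3 -m handwheel '{"hand":[-1,-1,-1,-1,-1,-1,-1,-1],"dp":[[0,0,-0.0015],[0,0,-0.002],[0,0,-0.002],[0,0,-0.003],[0,0,-0.004],[0,0,-0.008],[0,0,-0.015],[0,0,-0.025]],"yaw":[0,0,0,0,0,0,0,0]}'
python3 -m handwheel '{"hand":[-1,-1,-1,-1],"dp":[[0,0,-0.025],[0,0,-0.01],[0,0,0],[0,0,0]],"yaw":[0,0,0,0]}'
python3 -c "
from h import *
to(.5503,.184,.183)"
```

```text
t: 16.88
position: [0.5325, -0.2151, 0.0876]
ee_rot: [180.0, -0.0, 24.9]
contact_force: [-2.9, 1.6, 11.9]
width: 0.0162
finger_force: 79.2
t: 17.55
position: [0.5325, -0.2151, 0.0876]
ee_rot: [180.0, -0.0, 24.9]
contact_force: [-2.6, 2.6, 10.5]
width: 0.0166
finger_force: 79.2
t: 18.22
position: [0.5306, -0.2141, 0.1456]
ee_rot: [-179.8, 0.2, 24.9]
contact_force: [-0.9, 0.3, -2.6]
width: 0.0164
finger_force: 78.2
t: 18.55
position: [0.5324, -0.2151, 0.182]
ee_rot: [180.0, -0.0, 24.9]
contact_force: [-0.6, 0.7, -1.2]
width: 0.0164
finger_force: 78.3
dp(after turn) [ 0.1843 -0.3544 -0.001 ] yaw rad 0.0 pos [ 0.5324 -0.2151  0.182 ] [180.   -0.   24.9] F [-0.6  0.7 -1.2] w 0.0164 ff 78.3 t 18.55
```

```bash
python3 -m handwheel '{"hand":[-1,-1,-1,-1,-1,-1,-1,-1],"dp":[[0.005,-0.01,0],[0.01,-0.02,0],[0.015,-0.03,0],[0.017,-0.032,0],[0.017,-0.032,0],[0.017,-0.032,0],[0.017,-0.032,0],[0.017,-0.032,0]],"yaw":[0,0,0,0,0,0,0,0]}'
python3 -m handwheel '{"hand":[-1,-1,-1,-1,-1,-1,-1,-1],"dp":[[0.017,-0.032,0],[0.017,-0.032,0],[0.015,-0.03,0],[0.011,-0.023,0],[0.008,-0.016,0],[0,0,0],[0,0,0],[0,0,0]],"yaw":[0,0,0,0,0,0,0,0]}'
python3 -c "
from h import *
to(.5505,.1835,.0528)"
```

```text
t: 19.22
position: [0.542, 0.0354, 0.1801]
ee_rot: [-179.9, 0.2, 24.9]
contact_force: [0.0, 0.1, -1.8]
width: 0.0162
finger_force: 78.2
t: 19.88
position: [0.5483, 0.1819, 0.1807]
ee_rot: [-180.0, 0.2, 24.9]
contact_force: [-0.4, -0.6, -2.4]
width: 0.0162
finger_force: 78.3
dp(after turn) [ 0.0027 -0.0006  0.1279] yaw rad 0.0 pos [0.5483 0.1819 0.1807] [-180.     0.2   24.9] F [-0.4 -0.6 -2.4] w 0.0162 ff 78.3 t 19.8833
```

```bash
python3 -m handwheel '{"hand":[-1,-1,-1,-1,-1,-1,-1,-1],"dp":[[0.002,0,0.02],[0,0,0.03],[0,0,0.03],[0,0,0.025],[0,0,0.01],[0,0,0],[0,0,0],[0,0,0]],"yaw":[0,0,0,0,0,0,0,0]}'
python3 -c "
from h import *
to(.5505,.1835,.0528)"
```

```text
t: 20.55
position: [0.5528, 0.1829, 0.0684]
ee_rot: [180.0, -0.1, 24.9]
contact_force: [0.2, 0.6, -1.6]
width: 0.0164
finger_force: 78.3
dp(after turn) [-0.0018 -0.0015  0.0156] yaw rad 0.0 pos [0.5528 0.1829 0.0684] [ 1.80e+02 -1.00e-01  2.49e+01] F [ 0.2  0.6 -1.6] w 0.0164 ff 78.3 t 20.55
```

```bash
python3 -m handwheel '{"hand":[-1,-1,-1,-1,-1,-1,-1,-1],"dp":[[-0.0018,-0.0015,0.004],[0,0,0.004],[0,0,0.003],[0,0,0.002],[0,0,0.001],[0,0,0.001],[0,0,0],[0,0,0]],"yaw":[0,0,0,0,0,0,0,0]}'
python3 -c "
from h import *
to(.5505,.1835,.0528)"
```

```text
t: 21.22
position: [0.5491, 0.1837, 0.0529]
ee_rot: [-180.0, -0.0, 24.9]
contact_force: [-2.9, 0.6, 6.6]
width: 0.0158
finger_force: 79.5
dp(after turn) [0.0011 0.0008 0.0001] yaw rad 0.0 pos [0.5491 0.1837 0.0529] [-180.    -0.    24.9] F [-2.9  0.6  6.6] w 0.0158 ff 79.5 t 21.2167
```

```bash
python3 -m handwheel '{"hand":[-1,-0.6,-0.4,0,0.5,1,1,1],"dp":[[0,0,-0.0008],[0,0,0],[0,0,0],[0,0,0],[0,0,0],[0,0,0],[0,0,0],[0,0,0]],"yaw":[0,0,0,0,0,0,0,0]}' 20
python3 -m handwheel '{"hand":[1,1,1,1,1,1,1,1],"dp":[[0,0,-0.01],[0,0,-0.03],[0,0,-0.04],[0,0,-0.04],[0.03,0.0,-0.03],[0.04,0,0],[0.04,0,0],[0.04,0,0]],"yaw":[0,0,0,0,0,0,0,0]}'
python3 g.py 20
python3 - <<'E'
from h import *
H,P,d=load('scene','20')
for nm,a in dict(red=(174,5),blue=(108,125),grn=(45,80)).items():
    m=hue(H,*a,140,60)&(d>0)&(P[...,2]>.07)&(np.hypot(P[...,0]-.551,P[...,1]-.184)<.1)
    ys,xs=np.nonzero(m);print(nm,xs.min(),xs.max(),ys.min(),ys.max(),P[m].mean(0).round(4))
a=cv2.imread('pics/scene20.png')[190:360,170:470];cv2.imwrite('pics/c20.png',cv2.resize(a,(795,450),interpolation=2))
E
```

```text
t: 21.88
position: [0.5492, 0.1836, 0.0528]
ee_rot: [-180.0, -0.0, 24.9]
contact_force: [-1.1, 0.2, -0.3]
width: 0.084
finger_force: 0.0
t: 22.55
position: [0.6864, 0.2474, 0.205]
ee_rot: [180.0, -0.2, 24.9]
contact_force: [0.7, 0.6, -1.1]
width: 0.0852
finger_force: 0.0
[-0.09383783  0.43688479] 0.20497809341183454
dp(after turn) [0.0694 0.3879 0.1147] yaw rad 0.883 pos [0.6864 0.2474 0.205 ] [180.   -0.2  24.9] F [ 0.7  0.6 -1.1] w 0.0852 ff 0.0 t 22.55
 guard 532 [-0.0007 -0.0744  0.0578] [ 0.0564 -0.0174  0.066 ]
 knob 150 [0.0082 0.0417 0.1021] [0.038  0.056  0.1294]
 guard 307 [-0.0005 -0.0799  0.0592] [ 0.0577 -0.0226  0.0651]
 knob 193 [0.0124 0.0401 0.0967] [0.0395 0.057  0.128 ]
red 406 415 268 282 [0.5564 0.184  0.0922]
blue 404 411 248 260 [0.4978 0.159  0.0917]
grn 408 418 290 303 [0.613  0.2077 0.0929]
```

View pics/c20.png

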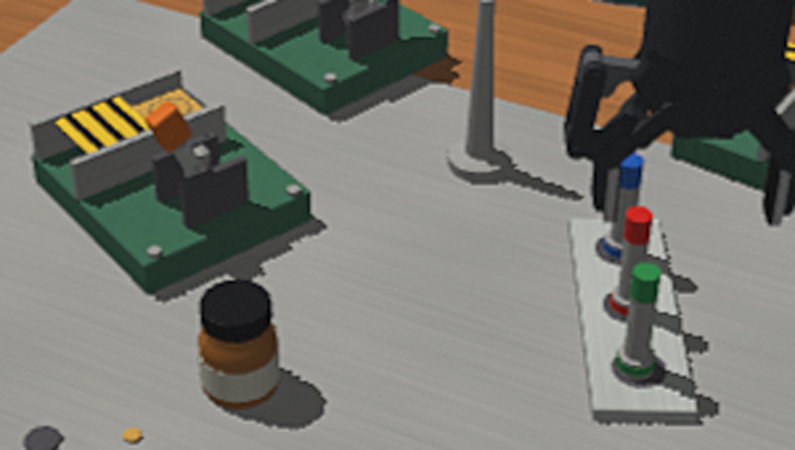

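The red die stands upright on its spot, with its top at crop (638,225), which matches its starting pixels. The other objects look untouched and the guard is still open.

```bash
python3 -m handwheel '{"hand":[1,1,1,1],"dp":[[0,0,-0.02],[0,0,0],[0,0,0],[0,0,0]],"yaw":[0,0,0,0]}'; python3 -c "
from rig import order;print(order.finish_job())"
```

```text
t: 22.98
position: [0.6841, 0.2463, 0.2224]
ee_rot: [-180.0, -0.0, 24.9]
contact_force: [-0.7, 0.4, -0.6]
width: 0.0854
finger_force: 0.0
the job is handed in; nothing more can be done
None
```

Job handed in at about 23 s (no verdict returned): the bat is flipped and looks dropped home, the guard measures about 58 of 60 mm open, the red die was pressed about 6 mm on the mark and held for over a second (centring good to only a few mm), it stands back on its rack spot, and the other items look undisturbed.

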